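Clear the cullet bin and hold its sprung lid at the brink

ROBOT

A 6-joint arm with a two-finger parallel gripper is mounted at the origin on the work surface. World frame = base frame: x ahead of the robot, y to its left, z up, the work surface at z = 0. Lengths are in m, angles in rad, forces in N, time in s.
With the tool pointing down it reaches from about 0.4 to 0.925 m from the base axis. Payload 12.5 kg.
Tool frame: the origin (TCP) lies on the centre line of the jaws, within the pads' length; the fingertips stand 25 mm ahead of it and the grasp point (between the pads) lies 6 mm ahead of it; z points along the fingers, y is the line along which they close (so a half turn about z gives the same grasp; the last joint's range is limited). The gripper opens to 95 mm and grips with 3 to 60 N. Pads are 20 mm wide; open, the fingers measure 119 mm over their backs; the gripper's body (75 mm by 180 mm) begins 59 mm behind the grasp point.
Start: joints at [1.17, 0.491, 1.559, -0, 1.092, -0.106], TCP at [0.182, 0.598, 0.24] pointing down, gripper open.
Joint ranges: [-3.1, 3.1], [-0.84, 2.19], [0.05, 2.79], [-1.13, 4.28], [0.06, 2.93], [-2.69, 2.69]. Speed limits (rad/s): [2.22, 2.22, 2.79, 3.14, 3.14, 3.14].

INTERFACE

Orientations are given as a 3x3 rotation matrix whose columns are the frame's x, y, z axes.
In Python, from station import manip gives the robot as it stands.
- The arm moves only by the tool step_arm, never from a script. Its argument "steps" is a list of rows, each a list of 7 numbers: the shift along the tool's x, y, z normalised to -1 to 1, where 1 is 50 mm, then the turn, a rotation vector about the tool's x, y, z normalised to -1 to 1, where 1 is 0.08 rad, then the opening, from 0 (shut) to 1 (fully open). A call has 1 to 20 rows; each row shifts and turns the commanded pose from where the row before left it, along the tool's axes as they then stand; what a row does not reach is not made up. A row lasts 1/10 s, in which the tool goes at most 50 mm and 8.59 degrees, less where a joint would pass 70% of its speed; a pose out of reach is approached as far as the arm can. A call with a number of a shift or a turn outside -1 to 1 is refused whole. A call with a gripper value outside its range is refused whole. The fingers move at their own pace and stop on an object; "force" is the grip in N (left out, the last holds). Time passes only in rows, so rows that do not move let the fingers close. It gives the time, the measured TCP pose, the force, the opening and the grip force at its end, in the units of the state.
- manip.get_state(): the state, without advancing time (a new reading comes with each control period).
- manip.camera(name): name is "scene" or "top"; returns (picture, depth): 480x640x3 uint8, red, green, blue; 480x640 float32, m along the optical axis (not along the pixel's ray), 0 where there is no reading.
- manip.camera_params(name): a dict with "vfov" (degrees; the focal length in pixels is half the picture's height over the tangent of half this angle, whatever the lens; pixels are square), "cx", "cy" (the principal point, pixels), "D" ([k1, k2, p1, p2, k3] as OpenCV has them; the pictures are not rectified), "position" and "attitude" of the camera in the world. Camera axes: x right, y down, z forward; pixel columns grow to the right and rows downward; lengths in m; the calibration is good to about 2 mm. A picture is of the moment at which its call begins. camera_params takes no time and is no camera call.
- manip.close_job(): hands the job in; it is judged then, once.
Trained networks look in the newest picture that a camera, given by its name, has taken for a name from the list of things; names that differ only in an ending like _2 or _b are one class to them, and where a whole thing is asked for, a point or a joint stands for the part that bears it (a point fixed in the world has none). Each returns a list of dicts, best first, with "score" (0 to 1); they miss things now and then, are a little off and sometimes report something else, mostly with a low value. They report only what shows in the picture. A call takes as long as a camera call. They do not tell look-alikes from the thing itself.
- manip.cut_out(camera, label): "pixels" (480x640 bool, what is visible of it) and "box" ([left, top, right, bottom] in pixels, round what is visible of it).
The state is a dict: "time_s": time; "joints": joint angles; "dq": joint speeds; "effort": joint torques, N m; "tcp_pos": TCP position; "ee_rot": TCP orientation; "force": force on the tool from outside, world axes, zero at the start; "wrist_torque": the same for the moment, N m; "gripper_width": finger opening in m; "grasp_force": force on a finger pad.
Only numpy, scipy, OpenCV 4.12 (cv2) and the standard library are available. Lean on these libraries where they do the work, as an engineer would, in place of code of your own. Each camera call takes 0.05 s, during which the arm holds its last target. There are 200 camera calls.

TASK

A small pail of glass colour stands on the red lid of the cullet bin: hang it by its handle on the two prongs of the yellow hook and let go of it, keeping it upright on the way. Then lift the sprung lid until it has passed its balance point, ease it back down, and finish while still holding the lid just below that point, at rest, where it would fall shut if you let go. Leave the tumbler, the jug and the paddle where they are.

Things in the scene. Friction and masses are not known exactly. Their poses are not given: they have to be found in the camera images.
- bin: Grey open steel bin fixed to the bench, 220 mm deep (x) x 280 wide (y) x 110 high, origin at the centre of its underside; its -x side is the front, towards the robot. On it lies the red lid, 1.2 kg, a plate of 222 x 284 x 6 mm whose top face is 119 mm above the bench when shut.
- bin_lid (a joint): Angle of the red lid about the hinge on the bin's rear (+x) rim: 0 = shut and level, grows as the front rises, stop at 1.15 rad. A spring makes it balance at 0.75 rad (43 deg): below, it sinks shut by itself; above, the spring lifts it to the stop; either pull is under 2 N at the bar. Past the balance point: above 0.80 rad. Just below it: 0.52 to 0.72 rad.
- lid_bar (a point): Middle of the lid's round steel lifting bar: 12 mm thick, 120 mm long along the bin's y, on two arms at its ends, 50 mm in front of the bin's front wall, free behind, above and below. It circles at 270 mm about lid_hinge; 114 mm above the bench when shut, 298 mm at the balance point. Axes turn with the lid, as the bin's when shut.
- lid_hinge (a point): Middle of the lid's hinge axis, which runs along the bin's y: 110 mm behind the bin's origin (bin +x) and 114 mm above the bench. Fixed on the bin, axes as the bin's.
- pail: Loose metal pail of short coloured glass rods, 0.24 to 0.45 kg, 72 mm high, 104 mm across the rim, 84 at the foot; origin at the centre of its underside. Rigid blue handle: uprights at y = +-51 to +-56 mm, from the rim to a straight round top bar, 10 mm thick, 112 mm long along the pail's y, centre line 145 mm above the underside. Starts upright on the lid.
- pail_grip (a point): Middle of the top bar of the pail's handle, 145 mm above the pail's underside. Axes as the pail's.
- hook: Fixed stand: green foot 130 mm square, dark post 18 mm thick, 237 mm high with a crossbar, and two yellow prongs (10 mm thick, at y = +-36 mm) from the post along the stand's -x, sloping from 232 down to 215 mm height (centre line), level from x = -65 to -95 mm, then turned up to tips at x = -112 mm, 240 mm high. Origin on the bench under the post.
- hook_seat (a point): Where the middle of the pail's handle bar (pail_grip) lies once hung across both prongs: midway between them (a gripper has room there), 80 mm from the post along the stand's -x, 225 mm above the bench; the hung bar runs along the stand's y. The prong tips enter between handle bar and rim. Axes as the stand's.
- tumbler: Bystander: amber glass tumbler, 72 mm across, 95 mm high, standing; origin under its centre.
- jug: Bystander: yellow plastic bottle with white cap, 64 mm across, 150 mm high, standing; origin under its centre.
- paddle: Bystander: wooden glass-shaping paddle lying flat, dark blade 100 x 75 x 14 mm with a light handle of 108 mm towards its -x; origin under the joint of blade and handle.
Not all that is in view belongs to the job. There is more than one size of the pail; the job needs the smaller. There is more than one size of the hook; the one meant has the size given above.

How it is judged:
By the outcome, as a careful person would: the job done as asked, in the order asked, and still so for the second after the job is handed in, while the arm keeps its last pose, push and grip.
It also fails if it takes over 58 s, if anything falls off the work surface, if the arm or the gripper's body presses on something with over 40 N, if the wrist force passes 120 N, or if a joint passes its speed limit or range.

## Working session

There is one attempt and no reset: what is moved stays moved. The work goes in short steps, Python scripts to look and compute and a tool call to move; the robot and the scene stay as the last step left them, time stands still between calls to the robot, and variables do not carry over. Pictures are saved under pics/ and viewed, at most 10 in all, crops included, and the job is handed in when it is done.

Besides the shell and the picture viewer there is one more tool, called after "Call:" as a command line: name --pt "numbers of a row" for each row, then --argument value for the rest. step_arm: Moves the arm, as the interface text tells. Its arguments: {"type":"object","properties":{"steps":{"type":"array","items":{"type":"array","items":{"type":"number"}}},"force":{"type":"number"}},"required":["steps"]}

```bash
ls; mkdir -p pics
cat > h.py <<'E'
import numpy as np, cv2
from station import manip
def K(n):
    p=manip.camera_params(n); f=240/np.tan(np.radians(p["vfov"])/2)
    return np.array([[f,0,p["cx"]],[0,f,p["cy"]],[0,0,1.]]),np.array(p["D"],float),np.array(p["position"]),np.array(p["attitude"])
def cloud(n,depth):
    k,D,pos,R=K(n)
    v,u=np.mgrid[0:480,0:640]
    q=cv2.undistortPoints(np.stack([u,v],-1).reshape(-1,1,2).astype(np.float64),k,D).reshape(480,640,2)
    P=np.dstack([q,np.ones((480,640))])*depth[...,None]
    return P@R.T+pos
E
python3 - <<'E'
from h import *
for n in("scene","top"):
    p,d=manip.camera(n); cv2.imwrite(f"pics/{n}0.png",p[...,::-1]); np.savez(f"{n}0.npz",p=p,d=d)
    print(manip.camera_params(n)); C=cloud(n,d)
    for l in("bin","pail","hook","tumbler","jug","paddle","lid_bar"):
        for r in manip.cut_out(n,l):
            m=r["pixels"]&(d>0); P=C[m]
            print(n,l,round(r["score"],2),r["box"],np.percentile(P,[2,50,98],axis=0).round(3).tolist() if m.any() else 0)
print(manip.get_state())
E
```

```text
pics
{'vfov': 50.715414040026715, 'cx': 317.3807742895125, 'cy': 231.21951030829533, 'D': array([-0.06546416,  0.        ,  0.        ,  0.        ,  0.        ]), 'position': array([0.95394074, 0.7040745 , 1.37403672]), 'attitude': array([[-0.85261873,  0.44337185, -0.2765189 ],
       [ 0.52229707,  0.70720426, -0.47651643],
       [-0.01571862, -0.55071184, -0.83454742]])}
scene bin 0.94 [228.8, 194.4, 341.9, 312.5] [[0.493, -0.18, 0.005], [0.674, 0.024, 0.118], [0.782, 0.121, 0.124]]
scene pail 0.73 [266.6, 194.7, 301.1, 255.9] [[0.591, -0.08, 0.119], [0.636, -0.034, 0.17], [0.682, 0.021, 0.27]]
scene pail 0.63 [339.4, 160.1, 388.6, 228.9] [[0.276, -0.134, 0.003], [0.343, -0.069, 0.072], [0.409, 0.015, 0.209]]
scene hook 0.8 [342.8, 258.3, 402.8, 371.1] [[0.47, 0.224, 0.004], [0.568, 0.316, 0.014], [0.646, 0.389, 0.236]]
scene hook 0.58 [442.9, 285.4, 487.8, 373.0] [[0.302, 0.398, 0.003], [0.366, 0.474, 0.01], [0.425, 0.536, 0.183]]
scene hook 0.49 [236.6, 197.8, 341.6, 299.0] [[0.49, -0.171, 0.112], [0.658, 0.003, 0.119], [0.762, 0.111, 0.124]]
scene tumbler 0.9 [291.6, 140.8, 3
[... 2748 characters left out ...]
5,
        1.09169628e+00, -1.05594508e-01]), 'dq': array([-0.00038888,  0.00298447, -0.0007757 , -0.00041443, -0.00149144,
        0.0008486 ]), 'effort': array([ 8.64120302e-04, -6.12429357e+01, -2.58412027e+01,  6.92344015e-02,
        4.46285005e-02, -2.14638351e-05]), 'tcp_pos': array([0.18153033, 0.59806159, 0.23967692]), 'ee_rot': array([[-9.56870728e-01,  2.90514043e-01,  1.38456831e-05],
       [ 2.90514042e-01,  9.56870722e-01,  1.15928734e-04],
       [ 2.04303964e-05,  1.14951178e-04, -9.99999993e-01]]), 'force': array([-0.07521636,  0.11656788, -0.93576774]), 'wrist_torque': array([ 0.04559777, -0.01356859,  0.00796767]), 'grasp_force': 0.0, 'gripper_width': 0.09515755366780723}
```

```bash
python3 - <<'E'
import cv2,numpy as np
a=cv2.imread("pics/top0.png")[130:370,120:520]; b=cv2.imread("pics/scene0.png")[120:400,180:520]
cv2.imwrite("pics/topc.png",cv2.resize(a,None,fx=2,fy=2,interpolation=3)); cv2.imwrite("pics/scenec.png",cv2.resize(b,None,fx=2.1,fy=2.1,interpolation=3))
E
python3 - <<'E'
from h import *
# blue, yellow, red pixel sets with positions
for n in("top","scene"):
    z=np.load(n+"0.npz"); p=z["p"];d=z["d"];C=cloud(n,d)
    hsv=cv2.cvtColor(p,cv2.COLOR_RGB2HSV)
    def box(x0,x1,y0,y1,z0,z1):return (C[...,0]>x0)&(C[...,0]<x1)&(C[...,1]>y0)&(C[...,1]<y1)&(C[...,2]>z0)&(C[...,2]<z1)&(d>0)
    for name,b in dict(handle=box(.55,.73,-.12,.07,.25,.29),pailrim=box(.55,.73,-.12,.07,.17,.2),lid=box(.45,.8,-.25,.2,.105,.13),prong=box(.43,.68,.2,.42,.2,.26),foot=box(.43,.68,.2,.42,.004,.025)).items():
        m=b; P=C[m]
        if len(P)<5: print(n,name,len(P)); continue
        c=P[:,:2].mean(0); w,v=np.linalg.eigh(np.cov((P[:,:2]-c).T)); 
        r=cv2.minAreaRect((P[:,:2]*1000).astype(np.float32))
        print(n,name,len(P),c.round(3),P[:,2].mean().round(3),"axis deg",np.degrees(np.arctan2(v[1,1],v[0,1])).round(1),"rect",np.round(r[0]),np.round(r[1]),round(r[2],1))
E
```

```text
top handle 181 [ 0.636 -0.029] 0.267 axis deg 60.8 rect [636. -29.] [120.  11.] 61.0
top pailrim 309 [ 0.641 -0.031] 0.182 axis deg 144.3 rect [636. -29.] [102. 101.] 1.3
top lid 7941 [ 0.645 -0.028] 0.119 axis deg 73.9 rect [634.  15.] [405. 297.] 79.5
top prong 444 [0.528 0.283] 0.228 axis deg -142.6 rect [517. 276.] [125.  82.] 37.6
top foot 2096 [0.565 0.316] 0.01 axis deg -177.0 rect [555. 311.] [218. 250.] 90.0
scene handle 155 [ 0.64  -0.025] 0.267 axis deg 60.7 rect [638. -30.] [121.   9.] 60.7
scene pailrim 435 [ 0.636 -0.033] 0.181 axis deg 69.6 rect [638. -31.] [104. 102.] 34.2
scene lid 6150 [ 0.659 -0.014] 0.118 axis deg 79.1 rect [636.  15.] [412. 297.] 79.1
scene prong 492 [0.529 0.284] 0.228 axis deg -142.6 rect [520. 276.] [125.  82.] 38.7
scene foot 2342 [0.575 0.322] 0.011 axis deg 159.2 rect [555. 311.] [218. 250.] 89.9
```

View pics/topc.png

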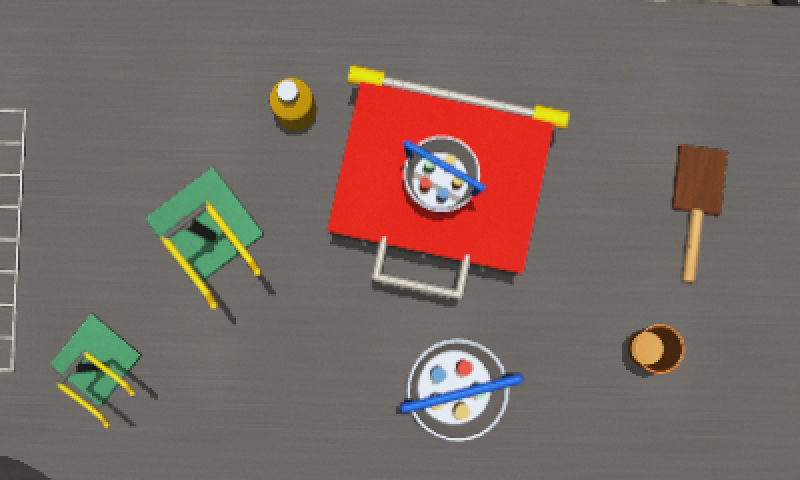

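View pics/scenec.png

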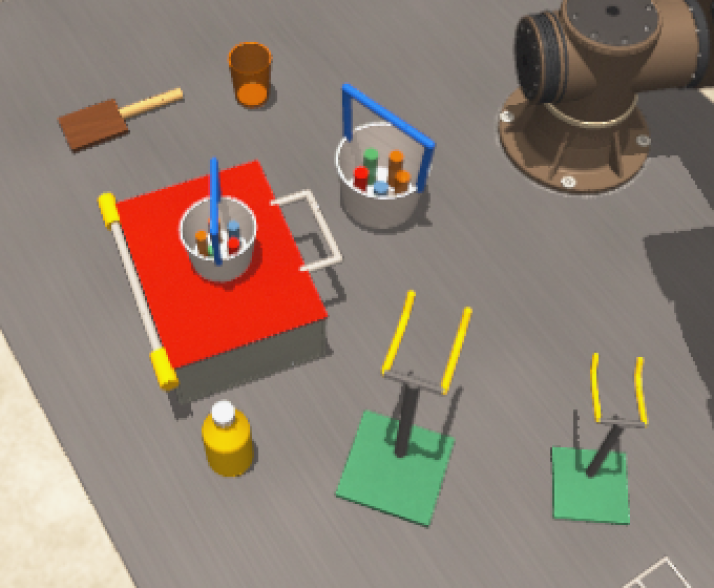

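The top view shows the small pail on the red lid at (442,174), the larger decoy pail below it at (458,390), the large hook at (205,230), the decoy hook at (95,365), and the lid bar at (418,290). I'll now fit the poses.

Run:
```python
from h import *
for n in("top","scene"):
    z=np.load(n+"0.npz"); p=z["p"];d=z["d"];C=cloud(n,d)
    hsv=cv2.cvtColor(p,cv2.COLOR_RGB2HSV).astype(int);H,S=hsv[...,0],hsv[...,1]
    def box(x0,x1,y0,y1,z0,z1):return (C[...,0]>x0)&(C[...,0]<x1)&(C[...,1]>y0)&(C[...,1]<y1)&(C[...,2]>z0)&(C[...,2]<z1)&(d>0)
    def rep(name,m):
        P=C[m]; r=cv2.minAreaRect((P[:,:2]*1000).astype(np.float32)); print(n,name,len(P),"z",P[:,2].mean().round(4),"rect",np.round(r[0],1),np.round(r[1],1),round(r[2],1))
    red=((H<6)|(H>174))&(S>150)&box(.45,.82,-.25,.2,.11,.128)
    rep("lid",red)
    rep("foot",(H>60)&(H<90)&(S>80)&box(.43,.7,.2,.45,-.005,.03))
    rep("handle",(H>100)&(H<125)&(S>120)&box(.55,.73,-.12,.07,.255,.28))
    rep("prong",(H>20)&(H<35)&(S>150)&box(.43,.68,.2,.42,.2,.26))
    # prong profile along -x
    P=C[(H>20)&(H<35)&(S>150)&box(.43,.68,.2,.42,.2,.26)]
    yaw=np.radians(37.5);u=np.array([np.cos(yaw),np.sin(yaw)]);w=np.array([-u[1],u[0]])
    s=P[:,:2]@u;t=P[:,:2]@w
    print(" prong t",np.percentile(t,[1,25,75,99]).round(4),"s",s.min().round(4),s.max().round(4))
    for side in(t<t.mean(),t>t.mean()):
        print("  slope deg",np.degrees(np.polyfit(s[side],t[side],1)[0]).round(2))
    bar=(S<60)&box(.42,.53,-.12,.12,.095,.13)&~cv2.dilate(red.astype(np.uint8),np.ones((5,5))).astype(bool)
    rep("bar",bar); P=C[bar]; yb=np.radians(-10.9);ub=np.array([np.cos(yb),np.sin(yb)]);wb=np.array([-ub[1],ub[0]])
    a=P[:,:2]@ub;b=P[:,:2]@wb; f=a<a.min()+.015; print(" bar front a",a.min().round(4),np.median(a[f]).round(4),"b",b.min().round(4),b.max().round(4),"slope",np.degrees(np.polyfit(b[f],a[f],1)[0]).round(2), "z",np.percentile(P[f][:,2],[50,95]).round(4))
    mid=(b[f].min()+b[f].max())/2; print(" bar mid xy",((a.min()+.006)*ub+mid*wb).round(4))
```

```text
top lid 6305 z 0.1189 rect [643.4 -30.9] [284.2 224.3] 79.1
top foot 1327 z 0.012 rect [575.3 323. ] [132.6 130.1] 38.0
top handle 149 z 0.2677 rect [636.6 -28.3] [117.4  10.5] 60.8
top prong 303 z 0.2264 rect [515. 275.] [119.3  81.8] 39.0
 prong t [-0.1366 -0.1319 -0.0605 -0.0551] s 0.5165 0.6366
  slope deg 1.16
  slope deg 1.82
top bar 294 z 0.119 rect [504.7  -4.5] [132.1  49.6] 79.2
 bar front a 0.4717 0.4778 b 0.025 0.1571 slope 0.09 z [0.119  0.1259]
 bar mid xy [ 0.4863 -0.0005]
scene lid 4910 z 0.1186 rect [644.  -32.8] [288.7 222.9] 79.1
scene foot 1875 z 0.0124 rect [577.  321.1] [131.2 128.3] 38.8
scene handle 151 z 0.2673 rect [638.2 -29.5] [121.1   8.6] 60.7
scene prong 289 z 0.226 rect [518.1 274. ] [118.9  81.5] 38.8
 prong t [-0.1389 -0.1339 -0.0617 -0.0571] s 0.5176 0.6381
  slope deg 0.98
  slope deg 1.57
scene bar 225 z 0.1182 rect [501.6  -3.7] [136.4  43.9] 83.7
 bar front a 0.4735 0.4814 b 0.0236 0.1586 slope 0.06 z [0.1179 0.1239]
 bar mid xy [4.884e-01 3.000e-04]
```

Call:
step_arm --pt "0 0 -0.8 0 0 0 1" --pt "0 0 -0.8 0 0 0 1" --pt "0 0 -0.8 0 0 0 1" --pt "-0.3 -0.23 0 0 0 0 1" --pt "-0.6 -0.46 0 0 0 0 1" --pt "-0.6 -0.46 0 0 0 0 1" --pt "-0.6 -0.46 0 0 0 0 1" --pt "-0.6 -0.46 0 0 0 0 1" --pt "-0.6 -0.46 0 0 0 0 1" --pt "-0.6 -0.46 0 0 0 0 1" --pt "-0.6 -0.46 0 0 0 0 1" --pt "-0.6 -0.46 0 0 0 0 1" --pt "-0.6 -0.46 0 0 0 0 1" --pt "-0.6 -0.46 0 0 0 0 1" --pt "-0.6 -0.46 0 0 0 0 1" --pt "-0.6 -0.46 0 0 0 0 1" --pt "-0.6 -0.46 0 0 0 0 1" --pt "-0.6 -0.46 0 0 0 0 1" --pt "-0.6 -0.46 0 0 0 0 1" --pt "-0.6 -0.46 0 0 0 0 1"

```text
time_s: 2.8
tcp_pos: [0.5454, 0.0894, 0.3592]
ee_rot: [[-0.957, 0.291, -0.0], [0.291, 0.957, 0.0], [0.0, -0.0, -1.0]]
force: [0.1, -0.3, -0.4]
gripper_width: 0.0952
grasp_force: 0.0
```

Call:
step_arm --pt "-0.6 -0.46 0 0 0 0 1" --pt "-0.6 -0.46 0 0 0 0 1" --pt "-0.6 -0.46 0 0 0 0 1" --pt "-0.6 -0.38 0 0 0 0 1" --pt "0 0 0 0 0 1 1" --pt "0 0 0 0 0 1 1" --pt "0 0 0 0 0 1 1" --pt "0 0 0 0 0 1 1" --pt "0 0 0 0 0 1 1" --pt "0 0 0 0 0 1 1" --pt "0 0 0 0 0 1 1" --pt "0 0 0 0 0 1 1" --pt "0 0 0 0 0 1 1" --pt "0 0 0 0 0 1 1" --pt "0 0 0 0 0 1 1" --pt "0 0 0 0 0 1 1" --pt "0 0 0 0 0 1 1" --pt "0 0 0 0 0 1 1" --pt "0 0 0 0 0 1 1" --pt "0 0 0 0 0 1 1"

```text
time_s: 4.8
tcp_pos: [0.6339, -0.0282, 0.359]
ee_rot: [[0.007, 1.0, -0.001], [1.0, -0.007, 0.0], [0.0, -0.001, -1.0]]
force: [-1.0, 0.0, -0.1]
gripper_width: 0.0951
grasp_force: 0.0
```

Call:
step_arm --pt "0 0 0 0 0 1 1" --pt "0 0 0 0 0 1 1" --pt "0 0 0 0 0 1 1" --pt "0 0 0 0 0 1 1" --pt "0 0 0 0 0 1 1" --pt "0 0 0 0 0 1 1" --pt "0 0 0 0 0 0.34 1" --pt "0 0 0 0 0 0 1"

```text
time_s: 5.6
tcp_pos: [0.634, -0.0281, 0.3593]
ee_rot: [[0.489, 0.872, -0.0], [0.872, -0.489, 0.0], [-0.0, -0.0, -1.0]]
force: [0.1, -0.0, -0.8]
gripper_width: 0.0949
grasp_force: 0.0
```

```bash
cat >> h.py <<'E'
def to(x,y,z):
    s=manip.get_state(); R=np.array(s["ee_rot"])
    d=R.T@(np.array([x,y,z])-s["tcp_pos"])
    print("t",s["time_s"],"pos",s["tcp_pos"].round(4),"yaw_y",np.degrees(np.arctan2(R[1,1],R[0,1])).round(2),"zax",R[:,2].round(3),"F",s["force"].round(1),"w",round(s["gripper_width"],4),"g",s["grasp_force"],"shift units",(d/.05).round(3))
E
python3 -c "
from h import *
to(.637,-.029,.270)"
```

```text
t 5.6 pos [ 0.634  -0.0281  0.3593] yaw_y -29.25 zax [-0.  0. -1.] F [ 0.1 -0.  -0.8] w 0.0949 g 0.0 shift units [0.014 0.061 1.785]
```

Call:
step_arm --pt "0 0.06 0.4 0 0 0 1" --pt "0 0 0.5 0 0 0 1" --pt "0 0 0.5 0 0 0 1" --pt "0 0 0.25 0 0 0 1" --pt "0 0 0.13 0 0 0 1" --pt "0 0 0 0 0 0 1" --pt "0 0 0 0 0 0 0" --pt "0 0 0 0 0 0 0" --pt "0 0 0 0 0 0 0" --pt "0 0 0 0 0 0 0" --pt "0 0 0 0 0 0 0" --pt "0 0 0 0 0 0 0" --pt "0 0 0 0 0 0 0" --pt "0 0 0 0 0 0 0" --force 25

```text
time_s: 7.0
tcp_pos: [0.6368, -0.0294, 0.2706]
ee_rot: [[0.489, 0.872, -0.0], [0.872, -0.489, 0.0], [0.0, -0.0, -1.0]]
force: [0.3, -0.1, -0.1]
gripper_width: 0.0362
grasp_force: 0.0
```

Call:
step_arm --pt "0 0 -0.05 0 0 0 0" --pt "0 0 -0.15 0 0 0 0" --pt "0 0 -0.25 0 0 0 0" --pt "0 0 -0.3 0 0 0 0" --pt "0 0 -0.3 0 0 0 0" --pt "0 0 -0.2 0 0 0 0" --pt "0 0 -0.1 0 0 0 0" --pt "0 0 0 0 0 0 0"

```text
time_s: 7.8
tcp_pos: [0.6369, -0.0294, 0.3389]
ee_rot: [[0.489, 0.872, 0.001], [0.872, -0.489, -0.0], [0.0, 0.001, -1.0]]
force: [0.3, -0.3, -0.7]
gripper_width: 0.0
grasp_force: 0.0
```

```bash
python3 -c "
from h import *
u=np.array([.78,.625]);q=np.array([.498,.260])-.11*u;print(q)
to(q[0],q[1],.34)
p,d=manip.camera('scene');cv2.imwrite('pics/s1.png',cv2.resize(p[120:400,180:520,::-1],None,fx=2.1,fy=2.1,interpolation=3))"
```

```text
[0.4122  0.19125]
t 7.8 pos [ 0.6369 -0.0294  0.3389] yaw_y -29.29 zax [ 0.001 -0.    -1.   ] F [ 0.3 -0.3 -0.7] w 0.0 g 0.0 shift units [ 1.651 -6.079 -0.028]
```

View pics/s1.png

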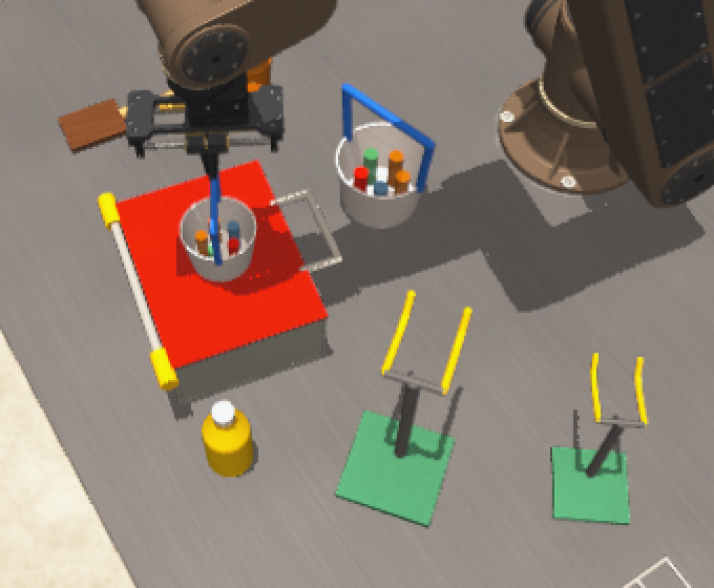

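The fingers closed too slowly and I lifted too early: the pail still stands at (218,240), untouched, with the handle in place. I'll reopen and try again.

Call:
step_arm --pt "0 0 0 0 0 0 0.5" --pt "0 0 0 0 0 0 0.5" --pt "0 0 0 0 0 0 0.5" --pt "0 0 0 0 0 0 0.5" --pt "0 0 0 0 0 0 0.5" --pt "0 0 0 0 0 0 0.5" --pt "0 0 0 0 0 0 0.5" --pt "0 0 0 0 0 0 0.5" --pt "0 0 0.3 0 0 0 0.5" --pt "0 0 0.5 0 0 0 0.5" --pt "0 0 0.35 0 0 0 0.5" --pt "0 0 0.2 0 0 0 0.5" --pt "0 0 0 0 0 0 0" --pt "0 0 0 0 0 0 0" --pt "0 0 0 0 0 0 0" --pt "0 0 0 0 0 0 0" --pt "0 0 0 0 0 0 0" --pt "0 0 0 0 0 0 0" --pt "0 0 0 0 0 0 0" --pt "0 0 0 0 0 0 0" --force 25

```text
time_s: 9.85
tcp_pos: [0.6371, -0.0295, 0.2711]
ee_rot: [[0.489, 0.872, 0.001], [0.872, -0.489, -0.0], [0.0, 0.001, -1.0]]
force: [1.9, -0.9, 3.2]
gripper_width: 0.0092
grasp_force: 25.0
```

Call:
step_arm --pt "0 0 -0.05 0 0 0 0" --pt "0 0 -0.15 0 0 0 0" --pt "0 0 -0.25 0 0 0 0" --pt "0 0 -0.3 0 0 0 0" --pt "0 0 -0.3 0 0 0 0" --pt "0 0 -0.2 0 0 0 0" --pt "0 0 -0.1 0 0 0 0" --pt "0 0 0 0 0 0 0"

```text
time_s: 10.65
tcp_pos: [0.6369, -0.0294, 0.3387]
ee_rot: [[0.489, 0.872, 0.001], [0.872, -0.489, -0.0], [0.0, 0.001, -1.0]]
force: [0.1, 0.1, -3.7]
gripper_width: 0.0093
grasp_force: 25.0
```

```bash
python3 -c "
from h import *
to(.412,.191,.34)
for n in('top','scene'):
  p,d=manip.camera(n);C=cloud(n,d)
  hsv=cv2.cvtColor(p,cv2.COLOR_RGB2HSV).astype(int);H,S=hsv[...,0],hsv[...,1]
  # prong profile: height along stand x
  m=(H>20)&(H<35)&(S>150)&(d>0)&(abs(C[...,2]-.23)<.03)&(abs(C[...,0]-.52)<.1)&(abs(C[...,1]-.28)<.1)
  P=C[m];yaw=np.radians(38.7);u=np.array([np.cos(yaw),np.sin(yaw)]);w=np.array([-u[1],u[0]]);s=(P[:,:2]-[.498,.26])@u;t=(P[:,:2]-[.498,.26])@w
  print('t',np.percentile(t,[1,25,75,99]).round(4))
  for k in np.arange(-.045,.09,.008):
    i=abs(s-k)<.004
    if i.sum(): print(k.round(3),np.percentile(P[i][:,2],[20,80]).round(4),i.sum(), t[i&(t<0)].mean().round(4),t[i&(t>0)].mean().round(4))
"
```

```text
t 10.65 pos [ 0.6369 -0.0294  0.3387] yaw_y -29.29 zax [ 0.001 -0.    -1.   ] F [ 0.1  0.1 -3.7] w 0.0093 g 24.99929130077362 shift units [ 1.645 -6.079 -0.029]
t [-0.0397 -0.0354  0.036   0.0411]
-0.037 [0.2381 0.2412] 7 -0.036 0.0354
-0.029 [0.2354 0.2402] 21 -0.0359 0.036
-0.021 [0.2238 0.2313] 18 -0.0356 0.035
-0.013 [0.2163 0.2214] 21 -0.0346 0.0358
-0.005 [0.2175 0.2243] 23 -0.0358 0.0361
0.003 [0.2155 0.2215] 20 -0.0352 0.0359
0.011 [0.2177 0.2213] 24 -0.0348 0.0363
0.019 [0.2187 0.2234] 21 -0.0361 0.0364
0.027 [0.217  0.2255] 23 -0.0348 0.0358
0.035 [0.2216 0.2282] 24 -0.0352 0.0358
0.043 [0.224  0.2304] 17 -0.0354 0.036
0.051 [0.2262 0.2332] 23 -0.0355 0.0363
0.059 [0.2302 0.2344] 19 -0.0345 0.0364
0.067 [0.2325 0.2379] 22 -0.0354 0.0375
0.075 [0.233  0.2387] 16 -0.0357 0.0362
0.083 [0.2314 0.2373] 3 -0.0378 nan
t [-0.0419 -0.0374  0.0349  0.039 ]
-0.037 [0.2335 0.2389] 6 -0.0348 0.0364
-0.029 [0.2301 0.2395] 34 -0.0378 0.0342
-0.021 [0.2212 0.2299] 27 -0.0376 0.0345
-0.013 [0.2179 0.2225] 24 -0.0371 0.0346
-0.005 [0.2173 0.2199] 17 -0.0374 0.0346
0.003 [0.2169 0.2217] 18 -0.0365 0.0352
0.011 [0.2174 0.2227] 19 -0.0371 0.0345
0.019 [0.2188 0.2226] 19 -0.0377 0.0349
0.027 [0.2209 0.2243] 16 -0.0376 0.0344
0.035 [0.2231 0.226 ] 21 -0.0369 0.0346
0.043 [0.2238 0.227 ] 16 -0.0375 0.0348
0.051 [0.2276 0.2291] 20 -0.0374 0.0344
0.059 [0.2289 0.2327] 16 -0.0374 0.0352
0.067 [0.2304 0.2353] 16 -0.0382 0.0349
0.075 [0.2328 0.2356] 13 -0.0381 0.0354
0.083 [0.2353 0.2387] 5 -0.0387 0.0363<string>:13: RuntimeWarning: Mean of empty slice.
  ret = ret.dtype.type(ret / rcount)
```

Call:
step_arm --pt "0 -0.1 0 0 0 0 0" --pt "0 -0.2 0 0 0 0 0" --pt "0 -0.34 0 0 0 0 0" --pt "0 -0.4 0 0 0 0 0" --pt "0 -0.4 0 0 0 0 0" --pt "0.05 -0.4 0 0 0 0 0" --pt "0.1 -0.4 0 0 0 0 0" --pt "0.15 -0.4 0 0 0 0 0" --pt "0.15 -0.4 0 0 0 0 0" --pt "0.15 -0.4 0 0 0 0 0" --pt "0.15 -0.4 0 0 0 0 0" --pt "0.15 -0.4 0 0 0 0 0" --pt "0.15 -0.4 0 0 0 0 0" --pt "0.15 -0.4 0 0 0 0 0" --pt "0.15 -0.4 0 0 0 0 0" --pt "0.15 -0.34 0 0 0 0 0" --pt "0.1 -0.2 0 0 0 0 0" --pt "0.05 -0.1 0 0 0 0 0" --pt "0 0 0 0 0 0 0"

```text
time_s: 12.65
tcp_pos: [0.4118, 0.1916, 0.3382]
ee_rot: [[0.488, 0.873, 0.0], [0.873, -0.488, 0.0], [0.0, 0.0, -1.0]]
force: [0.6, 0.4, -4.0]
gripper_width: 0.009
grasp_force: 25.0
```

Call:
step_arm --pt "0 0 0 0 0 -0.3 0" --pt "0 0 0 0 0 -0.7 0" --pt "0 0 0 0 0 -1 0" --pt "0 0 0 0 0 -1 0" --pt "0 0 0 0 0 -1 0" --pt "0 0 0 0 0 -1 0" --pt "0 0 0 0 0 -1 0" --pt "0 0 0 0 0 -1 0" --pt "0 0 0 0 0 -1 0" --pt "0 0 0 0 0 -1 0" --pt "0 0 0 0 0 -1 0" --pt "0 0 0 0 0 -1 0" --pt "0 0 0 0 0 -1 0" --pt "0 0 0 0 0 -1 0" --pt "0 0 0 0 0 -1 0" --pt "0 0 0 0 0 -0.6 0" --pt "0 0 0 0 0 -0.23 0" --pt "0 0 0 0 0 0 0"

```text
time_s: 14.45
tcp_pos: [0.4123, 0.1909, 0.338]
ee_rot: [[-0.625, 0.781, -0.0], [0.781, 0.625, -0.0], [0.0, -0.0, -1.0]]
force: [0.1, -0.2, -4.4]
gripper_width: 0.0093
grasp_force: 25.0
```

```bash
python3 -c "
from h import *
to(.412,.191,.274); to(.498,.260,.274)
p,d=manip.camera('scene');cv2.imwrite('pics/s2.png',cv2.resize(p[140:400,280:540,::-1],None,fx=2.3,fy=2.3,interpolation=3))
C=cloud('scene',d);hsv=cv2.cvtColor(p,cv2.COLOR_RGB2HSV).astype(int);H,S=hsv[...,0],hsv[...,1]
m=(H>100)&(H<125)&(S>120)&(d>0)&(abs(C[...,0]-.412)<.09)&(abs(C[...,1]-.19)<.09)&(C[...,2]>.2)
P=C[m];q=P[P[:,2]>P[:,2].max()-.015];print(len(P),len(q))
r=cv2.minAreaRect((q[:,:2]*1000).astype(np.float32));print(r,q[:,2].mean())"
```

```text
t 14.45 pos [0.4123 0.1909 0.338 ] yaw_y 38.65 zax [-0. -0. -1.] F [ 0.1 -0.2 -4.4] w 0.0093 g 24.99904990196228 shift units [ 0.006 -0.004  1.281]
t 14.45 pos [0.4123 0.1909 0.338 ] yaw_y 38.65 zax [-0. -0. -1.] F [ 0.1 -0.2 -4.4] w 0.0093 g 24.99904990196228 shift units [0.01  2.201 1.281]
168 2
((446.26202392578125, 262.69891357421875), (5.000151634216309, 0.0), -132.74281311035156) 0.43409348109843876
```

View pics/s2.png

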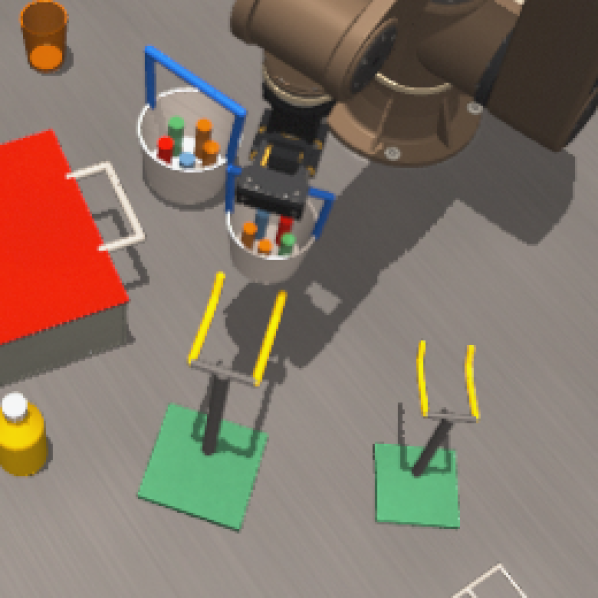

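Image: the pail hangs upright at (275,235), with its bar square to the prongs whose tips are at (222,275) and (283,293). Next I'll lower it and slide it onto the prongs.

Call:
step_arm --pt "0 0 0.15 0 0 0 0" --pt "0 0 0.3 0 0 0 0" --pt "0 0 0.4 0 0 0 0" --pt "0 0 0.28 0 0 0 0" --pt "0 0 0.15 0 0 0 0" --pt "0 0.05 0 0 0 0 0" --pt "0 0.15 0 0 0 0 0" --pt "0 0.2 0 0 0 0 0" --pt "0 0.25 0 0 0 0 0" --pt "0 0.25 0 0 0 0 0" --pt "0 0.25 0 0 0 0 0" --pt "0 0.25 0 0 0 0 0" --pt "0 0.25 0 0 0 0 0" --pt "0 0.2 0 0 0 0 0" --pt "0 0.2 0 0 0 0 0" --pt "0 0.1 0 0 0 0 0" --pt "0 0.05 0 0 0 0 0" --pt "0 0 0 0 0 0 0"

```text
time_s: 16.3
tcp_pos: [0.4979, 0.26, 0.2741]
ee_rot: [[-0.625, 0.781, -0.0], [0.781, 0.625, -0.0], [0.0, -0.0, -1.0]]
force: [-0.1, -0.7, -4.2]
gripper_width: 0.0093
grasp_force: 25.0
```

```bash
python3 -c "
from h import *
to(.498,.260,.231)
p,d=manip.camera('scene');cv2.imwrite('pics/s3.png',cv2.resize(p[180:400,280:480,::-1],None,fx=2.6,fy=2.6,interpolation=3))"
```

```text
t 16.3 pos [0.4979 0.26   0.2741] yaw_y 38.69 zax [-0. -0. -1.] F [-0.1 -0.7 -4.2] w 0.0093 g 24.999366402626038 shift units [-0.001  0.001  0.861]
```

View pics/s3.png

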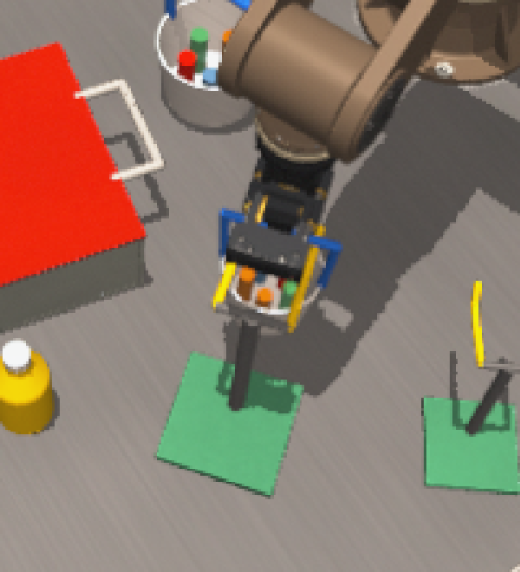

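The prongs, at (225,290) and (305,295), run inside the handle uprights, with the bar above them. I'll lower the pail and release it.

Call:
step_arm --pt "0 0 0.1 0 0 0 0" --pt "0 0 0.2 0 0 0 0" --pt "0 0 0.2 0 0 0 0" --pt "0 0 0.15 0 0 0 0" --pt "0 0 0.1 0 0 0 0" --pt "0 0 0.06 0 0 0 0" --pt "0 0 0.05 0 0 0 0" --pt "0 0 0 0 0 0 0"

```text
time_s: 17.15
tcp_pos: [0.498, 0.26, 0.2315]
ee_rot: [[-0.625, 0.781, 0.001], [0.781, 0.625, 0.0], [-0.0, 0.001, -1.0]]
force: [-0.6, -0.3, -0.4]
gripper_width: 0.0093
grasp_force: 25.0
```

Call:
step_arm --pt "0 0 0 0 0 0 0.45" --pt "0 0 0 0 0 0 0.45" --pt "0 0 0 0 0 0 0.45" --pt "0 0 0 0 0 0 0.45" --pt "0 0 0 0 0 0 0.45" --pt "0 0 0 0 0 0 0.45" --pt "0 0 0 0 0 0 0.45" --pt "0 0 -0.2 0 0 0 0.45" --pt "0 0 -0.5 0 0 0 0.45" --pt "0 0 -0.6 0 0 0 0.45" --pt "0 0 -0.7 0 0 0 0.45"

```text
time_s: 18.25
tcp_pos: [0.4976, 0.2599, 0.3325]
ee_rot: [[-0.625, 0.781, -0.001], [0.781, 0.625, -0.0], [0.0, -0.001, -1.0]]
force: [0.3, -0.1, -0.3]
gripper_width: 0.0427
grasp_force: 0.0
```

```bash
python3 -c "
from h import *
to(.487,-.0005,.331)
p,d=manip.camera('scene');cv2.imwrite('pics/s4.png',cv2.resize(p[180:400,280:480,::-1],None,fx=2.6,fy=2.6,interpolation=3))
C=cloud('scene',d);hsv=cv2.cvtColor(p,cv2.COLOR_RGB2HSV).astype(int);H,S=hsv[...,0],hsv[...,1]
m=(H>100)&(H<125)&(S>120)&(d>0)&(abs(C[...,0]-.498)<.09)&(abs(C[...,1]-.26)<.09)&(abs(C[...,2]-.23)<.02)
r=cv2.minAreaRect((C[m][:,:2]*1000).astype(np.float32));print(m.sum(),r,C[m][:,2].mean())"
```

```text
t 18.25 pos [0.4976 0.2599 0.3325] yaw_y 38.69 zax [-0.001 -0.    -1.   ] F [ 0.3 -0.1 -0.3] w 0.0427 g 0.0 shift units [-3.932 -3.421  0.031]
159 ((497.84808349609375, 260.6129150390625), (12.1530122756958, 117.97940063476562), 39.47789001464844) 0.2269463257291938
```

View pics/s4.png

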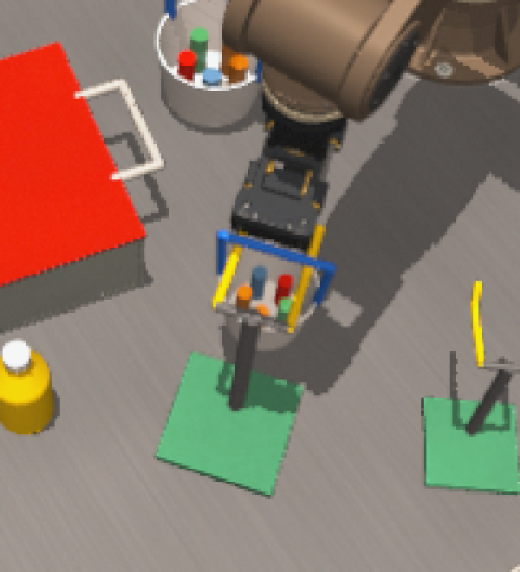

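The pail hangs across both prongs: handle at (275,250), measured at (0.498, 0.261), matching the seat. Next is the lid bar.

Call:
step_arm --pt "-0.15 -0.14 0 0 0 0 0.45" --pt "-0.4 -0.35 0 0 0 0 0.45" --pt "-0.5 -0.43 0 0 0 0 0.45" --pt "-0.5 -0.43 0 0 0 0 0.45" --pt "-0.5 -0.43 0 0 0 0 0.45" --pt "-0.5 -0.43 0 0 0 0 0.45" --pt "-0.5 -0.43 0 0 0 0 0.45" --pt "-0.5 -0.43 0 0 0 0 0.45" --pt "-0.38 -0.35 0 0 0 0 0.45" --pt "0 0 0 0 0 0.8 0.45" --pt "0 0 0 0 0 1 0.45" --pt "0 0 0 0 0 1 0.45" --pt "0 0 0 0 0 1 0.45" --pt "0 0 0 0 0 1 0.45" --pt "0 0 0 0 0 1 0.45" --pt "0 0 0 0 0 1 0.45" --pt "0 0 0 0 0 1 0.45" --pt "0 0 0 0 0 1 0.45" --pt "0 0 0 0 0 1 0.45" --pt "0 0 0 0 0 1 0.45"

```text
time_s: 20.3
tcp_pos: [0.4866, -0.0006, 0.3304]
ee_rot: [[0.191, 0.982, -0.001], [0.982, -0.191, 0.0], [-0.0, -0.001, -1.0]]
force: [-0.2, -0.2, 0.5]
gripper_width: 0.0426
grasp_force: 0.0
```

Call:
step_arm --pt "0 0 0 0 0 0.02 0.45" --pt "0 0 0 0 0 0 0.45"

```text
time_s: 20.5
tcp_pos: [0.4869, -0.0005, 0.3307]
ee_rot: [[0.187, 0.982, -0.001], [0.982, -0.187, 0.0], [0.0, -0.001, -1.0]]
force: [-0.5, -0.0, 0.3]
gripper_width: 0.0431
grasp_force: 0.0
```

```bash
python3 -c "
from h import *
to(.487,-.0005,.120)
p,d=manip.camera('top');cv2.imwrite('pics/s5.png',cv2.resize(p[150:370,240:440,::-1],None,fx=2.6,fy=2.6,interpolation=3))"
```

```text
t 20.5 pos [ 0.4869 -0.0005  0.3307] yaw_y -10.79 zax [-0.001  0.    -1.   ] F [-0.5 -0.   0.3] w 0.0431 g 0.0 shift units [-0.     0.005  4.215]
```

View pics/s5.png

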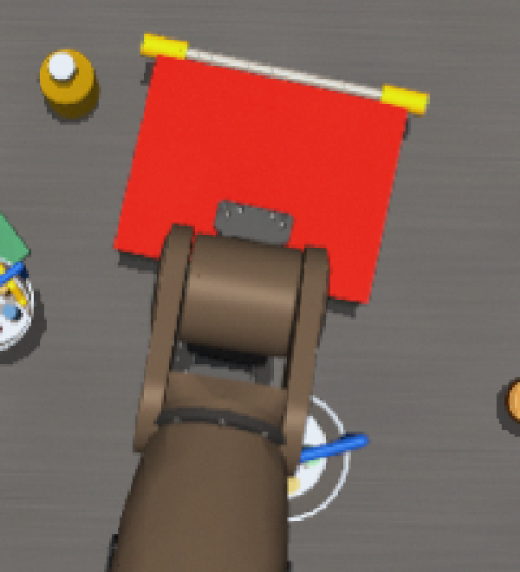

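Picture: the gripper is above the lid's front edge, the bracket at (255,220), and the big pail is partly under the forearm at (320,455). I'll descend in stages and watch the force.

Call:
step_arm --pt "0 0 0.3 0 0 0 0.45" --pt "0 0 0.5 0 0 0 0.45" --pt "0 0 0.5 0 0 0 0.45" --pt "0 0 0.5 0 0 0 0.45" --pt "0 0 0.4 0 0 0 0.45" --pt "0 0 0.3 0 0 0 0.45" --pt "0 0 0 0 0 0 0.45"

```text
time_s: 21.25
tcp_pos: [0.4864, -0.0003, 0.2045]
ee_rot: [[0.188, 0.982, -0.003], [0.982, -0.188, 0.001], [-0.0, -0.003, -1.0]]
force: [-1.1, -0.3, 0.6]
gripper_width: 0.0428
grasp_force: 0.0
```

```bash
python3 -c "
from h import *
to(.487,-.0005,.120)
print(manip.get_state()['joints'].round(3))
p,d=manip.camera('scene');cv2.imwrite('pics/s6.png',cv2.resize(p[120:330,220:470,::-1],None,fx=2.6,fy=2.6,interpolation=3))"
```

```text
t 21.25 pos [ 4.864e-01 -3.000e-04  2.045e-01] yaw_y -10.83 zax [-0.003  0.001 -1.   ] F [-1.1 -0.3  0.6] w 0.0428 g 0.0 shift units [-0.002  0.018  1.69 ]
[-0.136  0.342  1.931  0.     0.873  0.053]
```

View pics/s6.png

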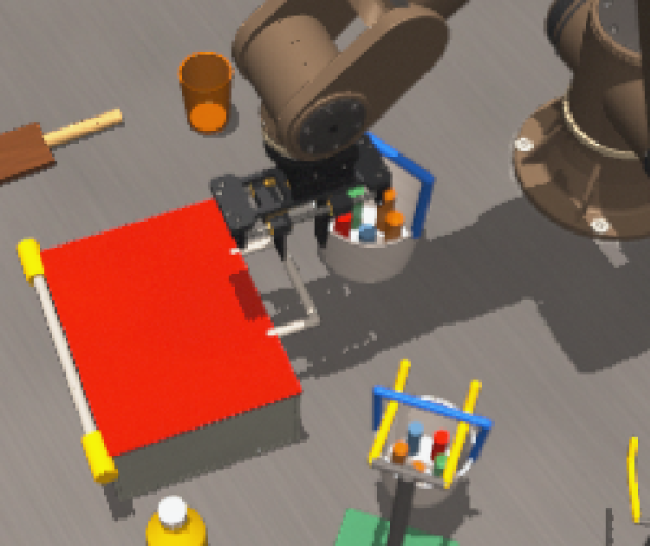

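The fingers straddle the bar line at (300,250), the arm clears the big pail, and the hung pail is fine at (430,440). Continue down and grip.

Call:
step_arm --pt "0 0.01 0.3 0 0 0 0.45" --pt "0 0.01 0.4 0 0 0 0.45" --pt "0 0 0.4 0 0 0 0.45" --pt "0 0 0.3 0 0 0 0.45" --pt "0 0 0.2 0 0 0 0.45" --pt "0 0 0.07 0 0 0 0.45" --pt "0 0 0 0 0 0 0.45" --pt "0 0 0 0 0 0 0" --pt "0 0 0 0 0 0 0" --pt "0 0 0 0 0 0 0" --pt "0 0 0 0 0 0 0" --pt "0 0 0 0 0 0 0" --pt "0 0 0 0 0 0 0" --pt "0 0 0 0 0 0 0" --force 20

```text
time_s: 22.7
tcp_pos: [0.4895, -0.0007, 0.123]
ee_rot: [[0.189, 0.982, 0.003], [0.982, -0.189, -0.0], [0.0, 0.003, -1.0]]
force: [5.1, -0.3, -0.5]
gripper_width: 0.0113
grasp_force: 20.0
```

```bash
python3 -c "
from h import *
to(.487,-.0005,.120)
for a in (.1,.2,.3,.4,.5,.6,.63,.7,.8,.88): print(a,'y',round(.27*(1-np.cos(a))/.05,3),'z',round(-.27*np.sin(a)/.05,3))"
```

```text
t 22.7 pos [ 0.4895 -0.0007  0.123 ] yaw_y -10.91 zax [ 0.003 -0.    -1.   ] F [ 5.1 -0.3 -0.5] w 0.0113 g 20.0001060962677 shift units [-0.006 -0.05   0.06 ]
0.1 y 0.027 z -0.539
0.2 y 0.108 z -1.073
0.3 y 0.241 z -1.596
0.4 y 0.426 z -2.103
0.5 y 0.661 z -2.589
0.6 y 0.943 z -3.049
0.63 y 1.037 z -3.181
0.7 y 1.27 z -3.479
0.8 y 1.638 z -3.874
0.88 y 1.959 z -4.162
```

Call:
step_arm --pt "0 0.05 0 0 0 0 0" --pt "0 0 0 0 0 0 0" --pt "0 0 -0.13 0 0 0 0" --pt "0 0.01 -0.14 0 0 0 0" --pt "0 0.02 -0.27 0 0 0 0" --pt "0 0.03 -0.27 0 0 0 0" --pt "0 0.05 -0.27 0 0 0 0" --pt "0 0.06 -0.26 0 0 0 0" --pt "0 0.07 -0.26 0 0 0 0" --pt "0 0.09 -0.26 0 0 0 0" --pt "0 0.1 -0.25 0 0 0 0" --pt "0 0 0 0 0 0 0"

```text
time_s: 23.9
tcp_pos: [0.5103, -0.0047, 0.2297]
ee_rot: [[0.189, 0.982, -0.003], [0.982, -0.189, 0.001], [-0.0, -0.003, -1.0]]
force: [-12.2, 2.2, 3.8]
gripper_width: 0.0115
grasp_force: 20.0
```

```bash
cat >> h.py <<'E'
def lid():
    for n in ("scene","top"):
        p,d=manip.camera(n);C=cloud(n,d);hsv=cv2.cvtColor(p,cv2.COLOR_RGB2HSV).astype(int);H,S=hsv[...,0],hsv[...,1]
        m=((H<6)|(H>174))&(S>150)&(d>0)
        k,l,st,_=cv2.connectedComponentsWithStats(m.astype(np.uint8)); m=l==1+st[1:,4].argmax()
        P=C[m]; c=np.median(P,0); Q=P[np.linalg.norm(P-c,axis=1)<.16]; nrm=np.linalg.svd(Q-Q.mean(0),full_matrices=False)[2][2]
        r=abs((Q-Q.mean(0))@nrm); Q=Q[r<.006]; nrm=np.linalg.svd(Q-Q.mean(0),full_matrices=False)[2][2]
        print(n,"lid angle",np.arccos(abs(nrm[2])).round(3),len(Q))
    s=manip.get_state(); g=s["tcp_pos"]+.006*np.array(s["ee_rot"])[:,2]
    u=np.array([np.cos(-.1903),np.sin(-.1903)]); h=np.array([.6437,-.0315])+.11*u
    print("geom",np.arctan2(g[2]-.114,(h-g[:2])@u).round(3),"rad",np.hypot(g[2]-.114,(h-g[:2])@u).round(4))
E
python3 -c "
from h import *
to(.487,-.0005,.120);lid()"
```

```text
t 23.9 pos [ 0.5103 -0.0047  0.2297] yaw_y -10.9 zax [-0.003  0.001 -1.   ] F [-12.2   2.2   3.8] w 0.0115 g 20.001486986875534 shift units [-0.006 -0.467  2.196]
scene lid angle 0.398 5749
top lid angle 0.397 5400
geom 0.415 rad 0.2694
```

Call:
step_arm --pt "0 -0.05 0 0 0 0 0" --pt "0 0.1 -0.25 0 0 0 0" --pt "0 0.12 -0.24 0 0 0 0" --pt "0 0.13 -0.23 0 0 0 0" --pt "0 0.15 -0.23 0 0 0 0" --pt "0 0.16 -0.22 0 0 0 0" --pt "0 0 0 0 0 0 0"

```text
time_s: 24.7
tcp_pos: [0.5429, -0.0112, 0.2881]
ee_rot: [[0.189, 0.982, 0.003], [0.982, -0.189, -0.001], [-0.0, 0.003, -1.0]]
force: [1.5, -1.4, -2.7]
gripper_width: 0.0111
grasp_force: 20.0
```

```bash
python3 -c "
from h import *
to(.487,-.0005,.120);lid()"
```

```text
t 24.7 pos [ 0.5429 -0.0112  0.2881] yaw_y -10.92 zax [ 0.003 -0.001 -1.   ] F [ 1.5 -1.4 -2.7] w 0.0111 g 20.000602304935455 shift units [-2.000e-03 -1.150e+00  3.358e+00]
scene lid angle 0.646 5314
top lid angle 0.643 4150
geom 0.661 rad 0.2711
```

Good; the forces are small. Continue past the balance point to about 0.90.

Call:
step_arm --pt "0 0.17 -0.21 0 0 0 0" --pt "0 0.18 -0.21 0 0 0 0" --pt "0 0.18 -0.2 0 0 0 0" --pt "0 0.19 -0.19 0 0 0 0" --pt "0 0.2 -0.18 0 0 0 0" --pt "0 0 0 0 0 0 0" --pt "0 0 0 0 0 0 0" --pt "0 0 0 0 0 0 0"

```text
time_s: 25.6
tcp_pos: [0.5863, -0.0195, 0.3355]
ee_rot: [[0.189, 0.982, -0.001], [0.982, -0.189, -0.0], [-0.0, -0.001, -1.0]]
force: [1.1, -3.9, -2.4]
gripper_width: 0.0114
grasp_force: 20.0
```

```bash
python3 -c "
from h import *
to(.487,-.0005,.120);lid()"
```

```text
t 25.6 pos [ 0.5863 -0.0195  0.3355] yaw_y -10.91 zax [-0.001 -0.    -1.   ] F [ 1.1 -3.9 -2.4] w 0.0114 g 19.99999612569809 shift units [-0.    -2.018  4.311]
scene lid angle 0.883 4463
top lid angle 0.884 1988
geom 0.908 rad 0.2736
```

Call:
step_arm --pt "0 -0.1 0.09 0 0 0 0" --pt "0 -0.1 0.09 0 0 0 0" --pt "0 -0.1 0.09 0 0 0 0" --pt "0 -0.1 0.1 0 0 0 0" --pt "0 -0.1 0.1 0 0 0 0" --pt "0 -0.09 0.1 0 0 0 0" --pt "0 -0.09 0.1 0 0 0 0" --pt "0 -0.09 0.1 0 0 0 0" --pt "0 -0.08 0.11 0 0 0 0" --pt "0 -0.08 0.11 0 0 0 0" --pt "0 0 0 0 0 0 0" --pt "0 0 0 0 0 0 0" --pt "0 0 0 0 0 0 0" --pt "0 0 0 0 0 0 0"

```text
time_s: 27.1
tcp_pos: [0.5412, -0.0104, 0.2868]
ee_rot: [[0.189, 0.982, -0.0], [0.982, -0.189, 0.001], [0.001, -0.0, -1.0]]
force: [-3.3, 4.1, 3.1]
gripper_width: 0.0114
grasp_force: 20.0
```

```bash
python3 -c "
from h import *
to(.487,-.0005,.120);lid();print(manip.get_state()['dq'])
p,d=manip.camera('scene');cv2.imwrite('pics/s7.png',cv2.resize(p[120:390,200:500,::-1],None,fx=2.2,fy=2.2,interpolation=3))"
```

```text
t 27.1 pos [ 0.5412 -0.0104  0.2868] yaw_y -10.91 zax [-0.     0.001 -1.   ] F [-3.3  4.1  3.1] w 0.0114 g 20.000629127025604 shift units [-0.013 -1.102  3.336]
scene lid angle 0.634 5374
top lid angle 0.638 4170
geom 0.661 rad 0.2718
[ 0.0005748   0.00079279  0.00046134  0.00150801 -0.00189148 -0.00030081]
```

View pics/s7.png

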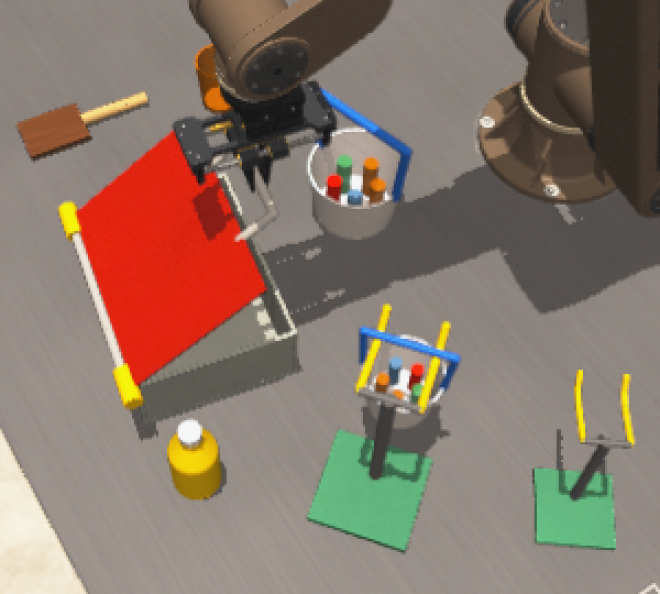

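The lid is held half open at about 0.636 rad with the bar gripped at (265,190). The pail hangs on the yellow prongs at (405,370), and the tumbler, jug and paddle look unmoved. I'll hand in.

```bash
python3 -c "
from station import manip
print(manip.close_job())"
```

```text
the job is handed in; nothing more can be done
None
```

The job is handed in: the small pail hangs by its handle on both prongs of the larger yellow hook, and the lid went up to about 0.88 rad, then back down, and is held at rest at about 0.64 rad. My first grasp closed on nothing because I lifted too early, but the pail stayed put and the second grasp held.

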